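# Scan the blue reagent cartridge

### The job

Pick up the barcode scanner by its black handle, aim its window straight down at the barcode label of the blue-capped reagent cartridge from about 7 cm above the label, with its scan line running across all the bars, and hold it steady there for two seconds. Scan no other cartridge and leave all the cartridges where they stand. Then set the scanner gently back on its grey dock, lying as and where it lay, and let go.

Things in the scene. Friction and masses are not known exactly. Their poses are not given: they have to be found in the camera images.
- scanner_grip (a point): Handle centre (half-way up) of a loose 0.25 kg scanner lying level, window down, on its dock (fixed flat grey plate 10 mm thick); 41 mm above the bench. x along it to the head, y across, z up. Handle 34 mm wide, 30 high, bare for 100 in x; balances here. Its ends reach 31 below. Window under the head: x +78, z -31 mm, looks along -z, reads at 25-140 mm; scan line along y (red stripe on top).
- label_blue (a point): Centre of the barcode label on top of the blue-capped reagent cartridge (the one to scan): a loose white box 110 x 70 mm, 60 mm tall, with blue cap (40 mm across, 16 high, 55 mm from this point along +x). The label lies flat on the top face, 60 mm above the bench: 54 mm along its y (the direction in which the bars follow one another), 34 mm along its x; z up.
- label_green (a point): Centre of the barcode label on top of the green-capped reagent cartridge (bystander): a loose white box 110 x 70 mm, 60 mm tall, with green cap (40 mm across, 16 high, 55 mm from this point along +x). The label lies flat on the top face, 60 mm above the bench: 54 mm along its y (the direction in which the bars follow one another), 34 mm along its x; z up.
- label_orange (a point): Centre of the barcode label on top of the orange-capped reagent cartridge (bystander): a loose white box 110 x 70 mm, 60 mm tall, with orange cap (40 mm across, 16 high, 55 mm from this point along +x). The label lies flat on the top face, 60 mm above the bench: 54 mm along its y (the direction in which the bars follow one another), 34 mm along its x; z up.

How it is judged:
On the way:
1. scanner held still 1 s over the blue-capped cartridge's label: window 25-140 mm above, aimed within 17 mm of its centre, level within 12 deg, scan line within 20 deg of square across the bars (x of label_blue in the frame of scanner_grip between 0.061 and 0.095 m and y of label_blue in the frame of scanner_grip between -0.017 and 0.017 m and z of label_blue in the frame of scanner_grip between -0.171 and -0.056 m and angle between scanner_grip's own z axis and vertical below 0.21 rad and angle between the y axis of scanner_grip and the y axis of label_blue, either way round below 0.35 rad and linear speed of scanner below 0.03 m/s and angular speed of scanner below 0.25 rad/s), for 1 s.
At the end, for the whole second after the job is handed in: The scanner lies level (within 6 degrees) and still on its dock, its handle's centre within 20 mm of where it started, released; the three cartridges stand within 15 mm of where they were (distance of scanner_grip from where it was at the start of the episode below 0.02 m and angle between scanner_grip's own z axis and vertical below 0.1 rad and linear speed of scanner below 0.02 m/s and distance of each of label_blue, label_green, label_orange from where it was at the start of the episode below 0.015 m); the robot touches nothing.
It fails at once if the green-capped cartridge scanned: the scanner held still (below 30 mm/s), aimed at its label as in the stage (x of label_green in the frame of scanner_grip between 0.061 and 0.095 m and y of label_green in the frame of scanner_grip between -0.017 and 0.017 m and z of label_green in the frame of scanner_grip between -0.171 and -0.056 m and angle between scanner_grip's own z axis and vertical below 0.21 rad and angle between the y axis of scanner_grip and the y axis of label_green, either way round below 0.35 rad and linear speed of scanner below 0.03 m/s and angular speed of scanner below 0.25 rad/s).
It fails at once if the orange-capped cartridge scanned: the scanner held still (below 30 mm/s), aimed at its label as in the stage (x of label_orange in the frame of scanner_grip between 0.061 and 0.095 m and y of label_orange in the frame of scanner_grip between -0.017 and 0.017 m and z of label_orange in the frame of scanner_grip between -0.171 and -0.056 m and angle between scanner_grip's own z axis and vertical below 0.21 rad and angle between the y axis of scanner_grip and the y axis of label_orange, either way round below 0.35 rad and linear speed of scanner below 0.03 m/s and angular speed of scanner below 0.25 rad/s).
It fails at once if a cartridge moved by more than 15 mm (distance of any of label_blue, label_green, label_orange from where it was at the start of the episode above 0.015 m).
It fails at once if the scanner dropped: moving faster than 0.6 m/s within 35 mm of its height on the dock (height (world z) of scanner_grip below 0.076 m and linear speed of scanner above 0.6 m/s).
It also fails if it takes over 58 s, if anything falls off the work surface, if the arm or the gripper's body presses on something with over 40 N, if the wrist force passes 120 N, or if a joint passes its speed limit or range.

### The arm

A 6-joint arm with a two-finger parallel gripper is mounted at the origin on the work surface. World frame = base frame: x ahead of the robot, y to its left, z up, the work surface at z = 0. Lengths are in m, angles in rad, forces in N, time in s.
With the tool pointing down it reaches from about 0.25 to 0.775 m from the base axis. Payload 4 kg.
Tool frame: the origin (TCP) lies on the centre line of the jaws, within the pads' length; the fingertips stand 17 mm ahead of it and the grasp point (between the pads) lies 2 mm behind it; z points along the fingers, y is the line along which they close (so a half turn about z gives the same grasp; the last joint's range is limited). The gripper opens to 94 mm and grips with 3 to 60 N. Pads are 16 mm wide; open, the fingers measure 119 mm over their backs; the gripper's body (75 mm by 177 mm) begins 78 mm behind the grasp point.
Start: joints at [-1.43, 0.087, 1.371, -0, 1.684, -0.103], TCP at [0.133, -0.534, 0.223] pointing down, gripper open.
Joint ranges: [-3.1, 3.1], [-0.76, 2.03], [0.27, 2.55], [-1.08, 4.22], [0.17, 2.65], [-2.57, 2.57]. Speed limits (rad/s): [2.79, 2.79, 3.14, 3.14, 3.14, 3.14].

### API

Orientations are given as [roll, pitch, yaw] about the fixed x, y, z axes, in that order (R = Rz(yaw) Ry(pitch) Rx(roll)).
In Python, from bench import robot gives the robot as it stands.
- The arm moves only by the tool servo_tool, never from a script. Its argument "plan" is a list of rows, each a list of 7 numbers: the shift along the tool's x, y, z normalised to -1 to 1, where 1 is 0.1 m, then the turn, a rotation vector about the tool's x, y, z normalised to -1 to 1, where 1 is pi/2 rad, then the finger opening in mm, from 0 to 94. In form: [[x, y, z, ax, ay, az, gripper], ...]. A call has 1 to 12 rows; each row is the pose to reach, as a shift and turn from the pose commanded when the call began, along the tool's axes at that moment; what a row does not reach only later rows make up. A row lasts 1/12 s, in which the tool goes at most 41.7 mm and 7.16 degrees, less where a joint would pass 70% of its speed; a pose out of reach is approached as far as the arm can. A call with a number of a shift or a turn outside -1 to 1 is refused whole. A call with a gripper value outside its range is refused whole. The fingers move at their own pace and stop on an object; the grip force is fixed at half the most. Time passes only in rows, so rows that repeat a pose let the fingers close. It gives the time, the measured TCP pose, the force, the opening and the grip force at its end, in the units of the state.
- robot.get_obs(): the state, without advancing time (a new reading comes with each control period).
- robot.snapshot(name): name is "scene" or "top" or "wrist"; returns the picture (384x512x3 uint8, red, green, blue); there is no depth.
- robot.camera_params(name): a dict with "camera_matrix" (3x3 intrinsics, pixels), "rvec" (rotation vector, rad) and "tvec" (3), from world to camera coordinates, as OpenCV has them; the wrist camera has in their place "tool_from_camera" (4x4, takes a point from camera to tool coordinates, whose origin is the TCP and whose axes are the flange's). Camera axes: x right, y down, z forward; pixel columns grow to the right and rows downward; lengths in m; the calibration is good to about 2 mm. A picture is of the moment at which its call begins: read the wrist's pose just before it. camera_params takes no time and is no camera call.
- robot.close_job(): hands the job in; it is judged then, once.
Trained networks look in the newest picture that a camera, given by its name, has taken for a name from the list of things; names that differ only in an ending like _2 or _b are one class to them, and where a whole thing is asked for, a point or a joint stands for the part that bears it (a point fixed in the world has none). Each returns a list of dicts, best first, with "conf" (0 to 1); they miss things now and then, are a little off and sometimes report something else, mostly with a low value. They report only what shows in the picture. A call takes as long as a camera call.
- robot.find_in(thing, camera): "extent" ([centre column, centre row, width, height] in pixels, round what is visible of it).
The state is a dict: "time": time; "joint_positions": joint angles; "qvel": joint speeds; "joint_torque": joint torques, N m; "tool_pos": TCP position; "ee_rot": TCP orientation; "wrist_force": force on the tool from outside, world axes, zero at the start; "wrist_torque": the same for the moment, N m; "width": finger opening in m; "finger_force": force on a finger pad.
Only numpy, scipy, OpenCV 4.12 (cv2) and the standard library are available. Lean on these libraries where they do the work, as an engineer would, in place of code of your own. Each camera call takes 0.05 s, during which the arm holds its last target. There are 200 camera calls.

## Working session

There is one attempt and no reset: what is moved stays moved. The work goes in short steps, Python scripts to look and compute and a tool call to move; the robot and the scene stay as the last step left them, time stands still between calls to the robot, and variables do not carry over. Pictures are saved under pics/ and viewed, at most 10 in all, crops included, and the job is handed in when it is done.

Besides the shell and the picture viewer there is one more tool, called after "Emit:" by a JSON object that holds its "api" and its "payload". servo_tool: Moves the arm, as the interface text tells. Scaled input: -1 to 1 covers 0.1 m each way for a shift and pi/2 rad each way for a turn. Its arguments: {"type":"object","properties":{"plan":{"type":"array","items":{"type":"array","items":{"type":"number"}}}},"required":["plan"]}

```bash
mkdir -p pics; python3 - <<'E'
from bench import robot
import cv2
print(robot.get_obs())
ims={}
for c in("top","scene"):
    im=robot.snapshot(c); cv2.imwrite(f"pics/{c}0.png",im[:,:,::-1])
    p=robot.camera_params(c); print(c,p)
    for t in("scanner_grip","label_blue","label_green","label_orange"):
        print(t,[(d['conf'],d['extent']) for d in robot.find_in(t,c)][:3])
E
```

```text
{'time': 0.0, 'joint_positions': array([-1.43008045e+00,  8.79169226e-02,  1.37222577e+00, -7.11172717e-06,
        1.68357840e+00, -1.03114386e-01]), 'qvel': array([ 8.76565084e-05, -1.78978752e-04, -1.69350022e-03, -1.07728088e-03,
       -9.20153560e-04,  8.68890053e-04]), 'joint_torque': array([ 2.62820686e-03, -3.40177488e+01, -3.02424467e+01,  7.18975905e-02,
        3.28538648e-02, -1.65645274e-04]), 'tool_pos': array([ 0.13269673, -0.53323674,  0.22133939]), 'ee_rot': array([-3.13947478e+00, -2.12054067e-04,  2.43829247e-01]), 'wrist_force': array([ 0.84583451, -0.24380984,  0.09001851]), 'wrist_torque': array([ 0.01245627, -0.04563276, -0.03637807]), 'finger_force': 0.0, 'width': 0.09407997358637948}
top {'camera_matrix': array([[358.45438979,   0.        , 256.95236624],
       [  0.        , 358.45438979, 193.20683469],
       [  0.        ,   0.        ,   1.        ]]), 'rvec': array([ 2.27762468, -1.91823228,  0.19650659]), 'tvec': array([-0.0789945 ,  0.55744938,  0.82471274])}
scanner_grip [(0.61, [143.5, 194.2, 54.6, 77.6])]
label_blue [(0.84, [325.0, 199.9, 39.8, 46.4])]
label_green [(0.95, [257.5, 179.3, 28.6, 46.0])]
label_orange [(0.92, [377.5, 193.1, 43.2, 51.6])]
scene {'camera_matrix': array([[396.77679358,   0.        , 249.34577741],
       [  0.        , 396.77679358, 188.24060113],
       [  0.        ,   0.        ,   1.        ]]), 'rvec': array([ 0.93180883,  2.62656711, -0.87863116]), 'tvec': array([ 0.42607065, -0.2117535 ,  1.2813647 ])}
scanner_grip [(0.97, [342.4, 286.8, 77.8, 58.6])]
label_blue [(0.98, [204.2, 175.1, 45.1, 46.5])]
label_green [(0.81, [236.2, 222.6, 48.6, 50.0])]
label_orange [(0.69, [165.6, 156.1, 44.6, 40.9])]
```

View pics/top0.png

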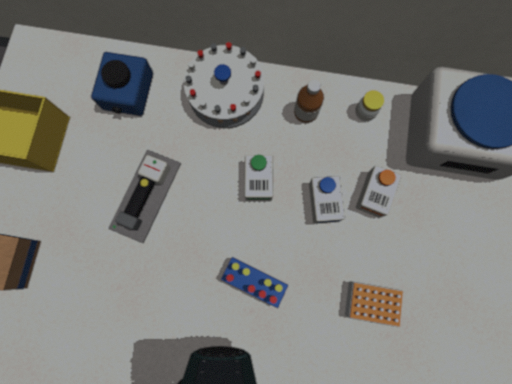

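View pics/scene0.png

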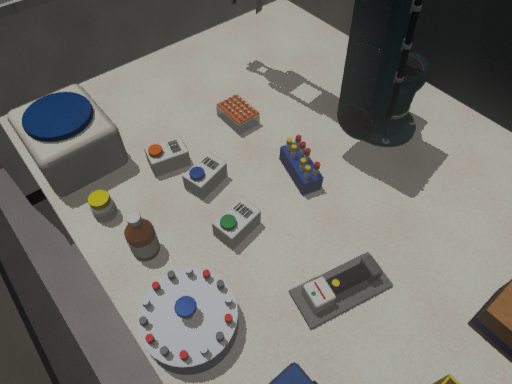

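The top view shows the scanner at about (143,195), with its head at (152,168) and tail at (128,220). The cartridge caps are green at (259,162), blue at (328,185) and orange at (387,178), with each label below its cap. The detections agree with this. Next I'll enlarge the view for precise pixels and back-project them.

```bash
cat > h.py <<'E'
from bench import robot
import numpy as np, cv2
from scipy.spatial.transform import Rotation as R
def back(px,z,cam="top"):
    p=robot.camera_params(cam); K=p["camera_matrix"]
    if "rvec" in p:
        Rm=cv2.Rodrigues(np.array(p["rvec"]))[0]; o=-Rm.T@p["tvec"]; Rw=Rm.T
    else:
        s=robot.get_obs(); T=p["tool_from_camera"]; Rt=R.from_euler("xyz",s["ee_rot"]).as_matrix()
        Rw=Rt@T[:3,:3]; o=s["tool_pos"]+Rt@T[:3,3]
    d=Rw@np.linalg.inv(K)@[px[0],px[1],1]
    return o+d*(z-o[2])/d[2]
def proj(P,cam):
    p=robot.camera_params(cam)
    return cv2.projectPoints(np.array([P],float),p["rvec"],p["tvec"],p["camera_matrix"],None)[0].ravel()
E
python3 - <<'E'
from h import *
for n,px,z in [("head",(152,168),.045),("handle",(139,196),.056),("tail",(128,221),.05),("dockTR",(151,151),.01),("dockBL",(143,241),.01),("dockTRr",(181,164),.01),("dockBLl",(111,228),.01),
 ("bcap",(328,185),.076),("blab",(329,209),.06),("gcap",(259,162),.076),("glab",(259,185),.06),("ocap",(387,178),.076),("olab",(379,198),.06),("base?",(218,365),.1)]:
    print(n,back(px,z).round(3))
im=cv2.imread("pics/top0.png")
a=cv2.resize(im[140:250,100:200],None,fx=5,fy=5,interpolation=cv2.INTER_CUBIC)[:500,:400]
b=cv2.resize(im[165:230,300:360],None,fx=6.5,fy=7.6,interpolation=cv2.INTER_CUBIC)[:494,:390]
c=np.zeros((500,400+b.shape[1],3),np.uint8); c[:,:400]=a[:, 25:425] if a.shape[1]>=425 else a; c[:b.shape[0],400:]=b
cv2.imwrite("pics/z1.png",c); print(robot.camera_params("wrist"))
E
```

```text
head [0.584 0.291 0.045]
handle [0.507 0.302 0.056]
tail [0.442 0.316 0.05 ]
dockTR [0.638 0.316 0.01 ]
dockBL [0.402 0.281 0.01 ]
dockTRr [0.616 0.23  0.01 ]
dockBLl [0.42  0.369 0.01 ]
bcap [ 0.608 -0.15   0.076]
blab [ 0.553 -0.162  0.06 ]
gcap [0.637 0.025 0.076]
glab [0.583 0.015 0.06 ]
ocap [ 0.65  -0.288  0.076]
olab [ 0.601 -0.279  0.06 ]
base? [0.172 0.034 0.1  ]
{'camera_matrix': array([[310.82340575,   0.        , 252.08535993],
       [  0.        , 310.82340575, 189.38756635],
       [  0.        ,   0.        ,   1.        ]]), 'tool_from_camera': array([[ 1.02046021e-03, -9.63887034e-01, -2.66309488e-01,
         7.63577790e-02],
       [ 9.99999431e-01,  9.01072587e-04,  5.70492040e-04,
        -4.80375231e-04],
       [-3.09925701e-04, -2.66309919e-01,  9.63887406e-01,
        -1.61951918e-01],
       [ 0.00000000e+00,  0.00000000e+00,  0.00000000e+00,
         1.00000000e+00]])}
```

Emit:
{"api": "servo_tool", "payload": {"plan": [[0.93, -0.54, 0, 0, 0, 0, 94], [0.93, -0.54, 0, 0, 0, 0, 94], [0.93, -0.54, 0, 0, 0, 0, 94], [0.93, -0.54, 0, 0, 0, 0, 94]]}}

```text
time: 0.83
tool_pos: [0.2128, -0.4562, 0.2231]
ee_rot: [3.141, -0.002, 0.249]
wrist_force: [-0.1, -0.5, -0.6]
width: 0.0939
finger_force: 0.0
```

Emit:
{"api": "servo_tool", "payload": {"plan": [[0.93, -0.54, 0, 0, 0, 0, 94], [0.93, -0.54, 0, 0, 0, 0, 94], [0.93, -0.54, 0, 0, 0, 0, 94], [0.93, -0.54, 0, 0, 0, 0, 94]]}}

```text
time: 1.17
tool_pos: [0.2895, -0.3819, 0.2229]
ee_rot: [3.141, -0.002, 0.249]
wrist_force: [-0.2, -0.7, 1.0]
width: 0.0942
finger_force: 0.0
```

Emit:
{"api": "servo_tool", "payload": {"plan": [[0.93, -0.54, 0, 0, 0, 0, 94], [0.93, -0.54, 0, 0, 0, 0, 94], [0.93, -0.54, 0, 0, 0, 0, 94], [0.93, -0.54, 0, 0, 0, 0, 94]]}}

```text
time: 1.5
tool_pos: [0.3663, -0.3076, 0.2226]
ee_rot: [-3.141, -0.001, 0.248]
wrist_force: [-0.3, 0.2, -0.4]
width: 0.094
finger_force: 0.0
```

Emit:
{"api": "servo_tool", "payload": {"plan": [[0.93, -0.54, 0, 0, 0, 0, 94], [0.93, -0.54, 0, 0, 0, 0, 94], [0.93, -0.54, 0, 0, 0, 0, 94], [0.93, -0.54, 0, 0, 0, 0, 94]]}}

```text
time: 1.83
tool_pos: [0.4434, -0.2333, 0.2222]
ee_rot: [-3.141, -0.001, 0.247]
wrist_force: [-1.2, 0.2, -0.5]
width: 0.0937
finger_force: 0.0
```

Emit:
{"api": "servo_tool", "payload": {"plan": [[0.93, -0.54, 0, 0, 0, 0, 94], [0.93, -0.54, 0, 0, 0, 0, 94], [0.93, -0.54, 0, 0, 0, 0, 94], [0.93, -0.54, 0, 0, 0, 0, 94], [0.93, -0.54, 0, 0, 0, 0, 94], [0.93, -0.54, 0, 0, 0, 0, 94]]}}

```text
time: 2.33
tool_pos: [0.5179, -0.1616, 0.2223]
ee_rot: [3.141, 0.001, 0.242]
wrist_force: [-0.5, -0.0, 0.0]
width: 0.094
finger_force: 0.0
```

```bash
python3 - <<'E'
from h import *
im=robot.snapshot("wrist"); cv2.imwrite("pics/w1.png",im[:,:,::-1])
for d in robot.find_in("label_blue","wrist"): print(d, back(d['extent'][:2],.06).round(3))
E
```

```text
{'extent': [264.2, 118.6, 69.5, 107.0], 'conf': 0.66} [0.758 0.032 0.06 ]
```

View pics/w1.png

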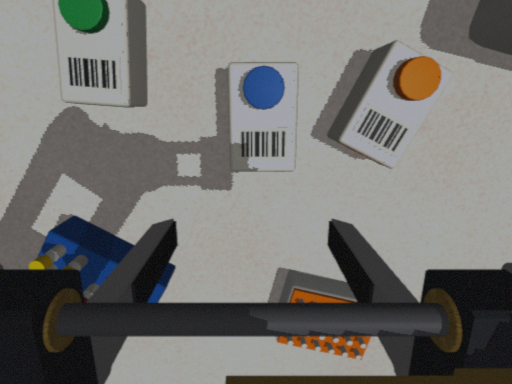

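The wrist view shows the blue cap at (263,87) and its label at (263,144), squared up with the image. Green is at upper left and orange at upper right. By hand I get the label 36 mm ahead of the TCP, which agrees with the top view, but `back()` disagrees, so I'll check it.

```bash
python3 - <<'E'
from h import *
s=robot.get_obs(); print(s['tool_pos'],s['ee_rot'])
for n,px,z in [("lab",(263,144),.06),("cap",(263,87),.076),("cart BL",(231,169),.06),("BR",(296,170),.06),("TL",(230,63),.06),("TR",(298,63),.06),("glab",(93,73),.06),("olab",(382,130),.06)]: print(n,back(px,z,"wrist").round(4))
T=robot.camera_params("wrist")["tool_from_camera"]; print(T)
E
```

```text
[ 0.51784905 -0.16139189  0.22254724] [3.14080186e+00 5.70351686e-04 2.41198630e-01]
lab [ 0.5551 -0.1637  0.06  ]
cap [ 0.6089 -0.1493  0.076 ]
cart BL [ 0.5213 -0.1373  0.06  ]
BR [ 0.5368 -0.2047  0.06  ]
TL [ 0.6236 -0.1129  0.06  ]
TR [ 0.6395 -0.1772  0.06  ]
glab [0.5824 0.0155 0.06  ]
olab [ 0.5984 -0.279   0.06  ]
[[ 1.02052226e-03 -9.63887467e-01 -2.66307924e-01  7.63566875e-02]
 [ 9.99999431e-01  9.00766824e-04  5.71833639e-04 -4.77900220e-04]
 [-3.11301935e-04 -2.66308356e-01  9.63887837e-01 -1.61951707e-01]
 [ 0.00000000e+00  0.00000000e+00  0.00000000e+00  1.00000000e+00]]
```

The points now agree: label_blue is at (0.555, -0.163) with yaw about 0.245, and the cartridge width comes out at 69 mm. The earlier odd reading was a glitch, so I'll double-check each state reading. Next I go over the scanner.

Emit:
{"api": "servo_tool", "payload": {"plan": [[0.2, -1.0, 0, 0, 0, 0.306, 94], [0.2, -1.0, 0, 0, 0, 0.306, 94], [0.2, -1.0, 0, 0, 0, 0.306, 94], [0.2, -1.0, 0, 0, 0, 0.306, 94], [0.2, -1.0, 0, 0, 0, 0.306, 94]]}}

```text
time: 2.85
tool_pos: [0.5135, -0.0577, 0.223]
ee_rot: [3.141, -0.001, -0.238]
wrist_force: [0.6, 0.1, -0.5]
width: 0.0939
finger_force: 0.0
```

Emit:
{"api": "servo_tool", "payload": {"plan": [[-0.245, -0.864, 0, 0, 0, 0, 94], [-0.245, -0.864, 0, 0, 0, 0, 94], [-0.245, -0.864, 0, 0, 0, 0, 94], [-0.245, -0.864, 0, 0, 0, 0, 94]]}}

```text
time: 3.18
tool_pos: [0.5104, 0.0326, 0.2227]
ee_rot: [3.141, -0.001, -0.232]
wrist_force: [0.2, 0.8, -1.0]
width: 0.0939
finger_force: 0.0
```

Emit:
{"api": "servo_tool", "payload": {"plan": [[-0.245, -0.864, 0, 0, 0, 0, 94], [-0.245, -0.864, 0, 0, 0, 0, 94], [-0.245, -0.864, 0, 0, 0, 0, 94], [-0.245, -0.864, 0, 0, 0, 0, 94]]}}

```text
time: 3.52
tool_pos: [0.5072, 0.1217, 0.2224]
ee_rot: [3.141, -0.0, -0.234]
wrist_force: [0.2, -0.3, 0.3]
width: 0.0941
finger_force: 0.0
```

Emit:
{"api": "servo_tool", "payload": {"plan": [[-0.245, -0.864, 0, 0, 0, 0, 94], [-0.245, -0.864, 0, 0, 0, 0, 94], [-0.245, -0.864, 0, 0, 0, 0, 94], [-0.245, -0.864, 0, 0, 0, 0, 94]]}}

```text
time: 3.85
tool_pos: [0.504, 0.211, 0.2221]
ee_rot: [3.14, -0.0, -0.235]
wrist_force: [0.1, 0.3, 0.2]
width: 0.0939
finger_force: 0.0
```

Emit:
{"api": "servo_tool", "payload": {"plan": [[-0.245, -0.864, 0, 0, 0, 0, 94], [-0.245, -0.864, 0, 0, 0, 0, 94], [-0.245, -0.864, 0, 0, 0, 0, 94], [-0.245, -0.864, 0, 0, 0, 0, 94], [-0.245, -0.864, 0, 0, 0, 0, 94], [-0.245, -0.864, 0, 0, 0, 0, 94]]}}

```text
time: 4.35
tool_pos: [0.5008, 0.2987, 0.2225]
ee_rot: [3.14, -0.001, -0.24]
wrist_force: [-0.8, -0.0, -0.1]
width: 0.094
finger_force: 0.0
```

```bash
python3 - <<'E'
from h import *
s=robot.get_obs(); print(s['tool_pos'],s['ee_rot'],s['joint_positions'].round(2))
im=robot.snapshot("wrist"); cv2.imwrite("pics/w2.png",im[:,:,::-1])
for d in robot.find_in("scanner_grip","wrist"): print(d)
s=robot.get_obs(); print(s['tool_pos'],s['ee_rot'])
E
```

```text
[0.50079191 0.29870804 0.22251301] [ 3.14022855e+00 -7.01118180e-04 -2.39569969e-01] [ 0.44  0.16  1.29 -0.    1.69  2.25]
{'extent': [243.3, 152.6, 61.4, 169.1], 'conf': 0.65}
[0.50059391 0.29918678 0.22268213] [ 3.14100511e+00 -6.04634260e-04 -2.39485641e-01]
```

View pics/w2.png

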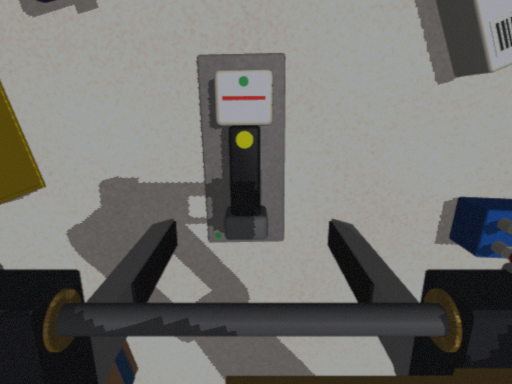

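The scanner lies nearly aligned with the tool. The red stripe is at (244,98), the yellow dot at (244,140), the bare handle spans rows 126–206 with a mid column of about 245, and the tail block is at (246,222).

```bash
python3 - <<'E'
from h import *
s=robot.get_obs(); c,sn=np.cos(s['ee_rot'][2]),np.sin(s['ee_rot'][2])
def show(n,px,z):
    p=back(px,z,"wrist"); d=p[:2]-s['tool_pos'][:2]
    print(n,p.round(4),"tool xy",(c*d[0]+sn*d[1]).round(4),(sn*d[0]-c*d[1]).round(4))
for n,px,z in [("stripe",(244,98),.056),("stripe",(244,98),.066),("handle head edge",(245,126),.056),("handle tail edge",(246,206),.056),("hL mid",(230,165),.056),("hR mid",(261,165),.056),("tail end",(246,238),.03),
 ("dTL",(198,56),.01),("dTR",(285,54),.01),("dBL",(207,241),.01),("dBR",(284,241),.01),("headTL",(216,71),.06),("headTR",(271,71),.06),("headBL",(218,125),.06),("headBR",(272,124),.06),("tailL",(225,222),.056),("tailR",(267,222),.056)]: show(n,px,z)
E
```

```text
stripe [0.5819 0.2875 0.056 ] tool xy 0.0818 -0.0079
stripe [0.5817 0.2873 0.066 ] tool xy 0.0816 -0.0077
handle head edge [0.5546 0.2932 0.056 ] tool xy 0.0539 -0.007
handle tail edge [0.4695 0.3133 0.056 ] tool xy -0.0336 -0.0064
hL mid [0.5185 0.3189 0.056 ] tool xy 0.0128 -0.0234
hR mid [0.5107 0.2865 0.056 ] tool xy 0.0128 0.0099
tail end [0.4207 0.3259 0.03  ] tool xy -0.0839 -0.007
dTL [0.6388 0.3274 0.01  ] tool xy 0.1276 -0.0602
dTR [0.6179 0.2324 0.01  ] tool xy 0.1298 0.037
dBL [0.42   0.3791 0.01  ] tool xy -0.0972 -0.0586
dBR [0.3962 0.2811 0.01  ] tool xy -0.0972 0.0423
headTL [0.613  0.3079 0.06  ] tool xy 0.1071 -0.0351
headTR [0.6002 0.2555 0.06  ] tool xy 0.1072 0.0188
headBL [0.5624 0.3197 0.06  ] tool xy 0.0551 -0.0346
headBR [0.5503 0.2657 0.06  ] tool xy 0.0562 0.0207
tailL [0.4566 0.341  0.056 ] tool xy -0.0526 -0.0302
tailR [0.4454 0.2949 0.056 ] tool xy -0.0526 0.0173
```

Stripe minus 78 mm puts the grip 4 mm ahead of the TCP and 7 mm to -y. Yaw is already within 0.01 rad. I descend 0.183 m and close.

Emit:
{"api": "servo_tool", "payload": {"plan": [[0.045, -0.07, 0.3, 0, 0, 0, 94], [0.045, -0.07, 0.6, 0, 0, 0, 94], [0.045, -0.07, 0.9, 0, 0, 0, 94], [0.045, -0.07, 1.0, 0, 0, 0, 94]]}}

```text
time: 4.78
tool_pos: [0.5038, 0.3045, 0.1173]
ee_rot: [3.136, 0.006, -0.238]
wrist_force: [-0.0, -0.5, -1.6]
width: 0.0942
finger_force: 0.0
```

Emit:
{"api": "servo_tool", "payload": {"plan": [[0, 0, 0.2, 0, 0, 0, 94], [0, 0, 0.4, 0, 0, 0, 94], [0, 0, 0.55, 0, 0, 0, 94], [0, 0, 0.7, 0, 0, 0, 94], [0, 0, 0.8, 0, 0, 0, 94], [0, 0, 0.83, 0, 0, 0, 94], [0, 0, 0.83, 0, 0, 0, 94], [0, 0, 0.83, 0, 0, 0, 94]]}}

```text
time: 5.45
tool_pos: [0.5067, 0.3071, 0.0406]
ee_rot: [-3.141, -0.001, -0.237]
wrist_force: [-0.2, 0.1, 0.7]
width: 0.0937
finger_force: 0.0
```

Emit:
{"api": "servo_tool", "payload": {"plan": [[0, 0, 0, 0, 0, 0, 60], [0, 0, 0, 0, 0, 0, 45], [0, 0, 0, 0, 0, 0, 40], [0, 0, 0, 0, 0, 0, 36], [0, 0, 0, 0, 0, 0, 32], [0, 0, 0, 0, 0, 0, 28], [0, 0, 0, 0, 0, 0, 20], [0, 0, 0, 0, 0, 0, 20], [0, 0, 0, 0, 0, 0, 20], [0, 0, 0, 0, 0, 0, 20]]}}

```text
time: 6.28
tool_pos: [0.5058, 0.3067, 0.0394]
ee_rot: [3.14, 0.0, -0.237]
wrist_force: [-0.6, -1.5, 1.6]
width: 0.0337
finger_force: 30.0
```

Gripped at a width of 33.7 mm with 30 N. I lift and carry high to above the blue label.

Emit:
{"api": "servo_tool", "payload": {"plan": [[0, 0, -0.05, 0, 0, 0, 20], [0, 0, -0.15, 0, 0, 0, 20], [0, 0, -0.3, 0, 0, 0, 20], [0, 0, -0.5, 0, 0, 0, 20], [0, 0, -0.75, 0, 0, 0, 20], [0, 0, -1, 0, 0, 0, 20]]}}

```text
time: 6.78
tool_pos: [0.5054, 0.3069, 0.1403]
ee_rot: [3.141, 0.001, -0.237]
wrist_force: [0.4, 0.4, -2.4]
width: 0.0338
finger_force: 30.0
```

Emit:
{"api": "servo_tool", "payload": {"plan": [[0, 0, -0.25, 0, 0, 0, 20], [0, 0, -0.5, 0, 0, 0, 20], [0, 0, -0.75, 0, 0, 0, 20], [0, 0, -1, 0, 0, 0, 20], [0, 0, -1, 0, 0, 0, 20], [0, 0, -1, 0, 0, 0, 20]]}}

```text
time: 7.28
tool_pos: [0.5066, 0.3075, 0.2414]
ee_rot: [-3.139, -0.003, -0.237]
wrist_force: [0.2, 0.1, -2.2]
width: 0.0336
finger_force: 30.0
```

Emit:
{"api": "servo_tool", "payload": {"plan": [[0.04, 0.2, 0, 0, 0, 0, 20], [0.08, 0.48, 0, 0, 0, 0, 20], [0.12, 0.72, 0, 0, 0, 0, 20], [0.16, 0.96, 0, 0, 0, 0, 20]]}}

```text
time: 7.62
tool_pos: [0.4975, 0.2088, 0.2361]
ee_rot: [3.139, 0.005, -0.236]
wrist_force: [-0.1, 0.4, -2.6]
width: 0.0339
finger_force: 30.0
```

Emit:
{"api": "servo_tool", "payload": {"plan": [[0.04, 0.24, 0, 0, 0, 0, 20], [0.08, 0.48, 0, 0, 0, 0, 20], [0.12, 0.72, 0, 0, 0, 0, 20], [0.16, 0.96, 0, 0, 0, 0, 20]]}}

```text
time: 7.95
tool_pos: [0.4905, 0.1117, 0.2363]
ee_rot: [3.14, 0.005, -0.237]
wrist_force: [-0.3, -0.2, -2.5]
width: 0.0334
finger_force: 30.0
```

Emit:
{"api": "servo_tool", "payload": {"plan": [[0.04, 0.24, 0, 0, 0, 0, 20], [0.08, 0.48, 0, 0, 0, 0, 20], [0.12, 0.72, 0, 0, 0, 0, 20], [0.16, 0.96, 0, 0, 0, 0, 20]]}}

```text
time: 8.28
tool_pos: [0.4835, 0.0148, 0.2365]
ee_rot: [3.141, 0.005, -0.237]
wrist_force: [0.9, 0.3, -2.7]
width: 0.0342
finger_force: 30.0
```

Emit:
{"api": "servo_tool", "payload": {"plan": [[0.04, 0.24, 0, 0, 0, 0, 20], [0.08, 0.48, 0, 0, 0, 0, 20], [0.12, 0.72, 0, 0, 0, 0, 20], [0.16, 0.96, 0, 0, 0, 0, 20]]}}

```text
time: 8.62
tool_pos: [0.4766, -0.082, 0.2364]
ee_rot: [-3.141, 0.005, -0.237]
wrist_force: [0.6, 0.9, -2.6]
width: 0.0337
finger_force: 30.0
```

Emit:
{"api": "servo_tool", "payload": {"plan": [[0.05, 0.2, 0, 0, 0, -0.06, 20], [0.1, 0.4, 0, 0, 0, -0.12, 20], [0.15, 0.6, 0, 0, 0, -0.18, 20], [0.2, 0.8, 0, 0, 0, -0.24, 20], [0.25, 0.976, 0, 0, 0, -0.307, 20], [0.25, 0.976, 0, 0, 0, -0.307, 20], [0.25, 0.976, 0, 0, 0, -0.307, 20], [0.25, 0.976, 0, 0, 0, -0.307, 20]]}}

```text
time: 9.28
tool_pos: [0.4788, -0.1811, 0.2377]
ee_rot: [-3.139, 0.002, 0.244]
wrist_force: [0.2, 0.3, -3.3]
width: 0.0341
finger_force: 30.0
```

```bash
python3 - <<'E'
from h import *
s=robot.get_obs(); print(s['tool_pos'],s['ee_rot'],s['width'],s['wrist_force'])
im=robot.snapshot("wrist"); cv2.imwrite("pics/w3.png",im[:,:,::-1])
E
```

```text
[ 0.47880569 -0.18108089  0.23765746] [-3.13883941e+00  2.23808702e-03  2.44089578e-01] 0.034089385870997545 [ 0.209657    0.30415121 -3.26041331]
```

View pics/w3.png

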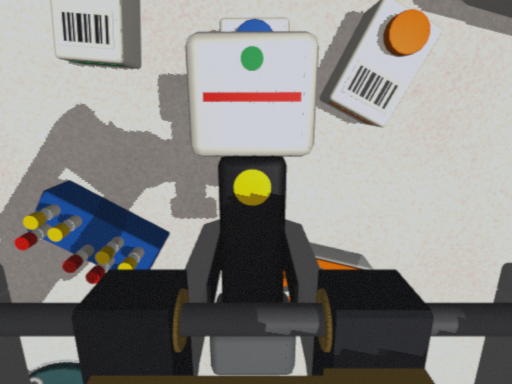

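The scanner hangs square in the gripper. The stripe is at (252,97), so the window is 79 mm ahead of the TCP, and the blue cap shows just beyond the head at (254,26). I descend 78 mm to put the window 7 cm above the label, then hold.

Emit:
{"api": "servo_tool", "payload": {"plan": [[0, -0.01, 0.15, 0, 0, 0, 20], [0, -0.01, 0.3, 0, 0, 0, 20], [0, -0.01, 0.45, 0, 0, 0, 20], [0, -0.01, 0.6, 0, 0, 0, 20], [0, -0.01, 0.72, 0, 0, 0, 20], [0, -0.01, 0.78, 0, 0, 0, 20], [0, -0.01, 0.78, 0, 0, 0, 20], [0, -0.01, 0.78, 0, 0, 0, 20], [0, -0.01, 0.78, 0, 0, 0, 20], [0, -0.01, 0.78, 0, 0, 0, 20]]}}

```text
time: 10.17
tool_pos: [0.4799, -0.1813, 0.1628]
ee_rot: [3.14, -0.002, 0.245]
wrist_force: [-0.2, -1.0, -3.3]
width: 0.0336
finger_force: 30.0
```

Emit:
{"api": "servo_tool", "payload": {"plan": [[0, 0, 0, 0, 0, 0, 20], [0, 0, 0, 0, 0, 0, 20], [0, 0, 0, 0, 0, 0, 20], [0, 0, 0, 0, 0, 0, 20], [0, 0, 0, 0, 0, 0, 20], [0, 0, 0, 0, 0, 0, 20], [0, 0, 0, 0, 0, 0, 20], [0, 0, 0, 0, 0, 0, 20], [0, 0, 0, 0, 0, 0, 20], [0, 0, 0, 0, 0, 0, 20], [0, 0, 0, 0, 0, 0, 20], [0, 0, 0, 0, 0, 0, 20]]}}

```text
time: 11.17
tool_pos: [0.4792, -0.181, 0.1615]
ee_rot: [3.142, -0.0, 0.245]
wrist_force: [-0.3, 0.8, -3.2]
width: 0.0336
finger_force: 30.0
```

Emit:
{"api": "servo_tool", "payload": {"plan": [[0, 0, 0, 0, 0, 0, 20], [0, 0, 0, 0, 0, 0, 20], [0, 0, 0, 0, 0, 0, 20], [0, 0, 0, 0, 0, 0, 20], [0, 0, 0, 0, 0, 0, 20], [0, 0, 0, 0, 0, 0, 20], [0, 0, 0, 0, 0, 0, 20], [0, 0, 0, 0, 0, 0, 20], [0, 0, 0, 0, 0, 0, 20], [0, 0, 0, 0, 0, 0, 20], [0, 0, 0, 0, 0, 0, 20], [0, 0, 0, 0, 0, 0, 20]]}}

```text
time: 12.17
tool_pos: [0.4792, -0.181, 0.1615]
ee_rot: [3.142, 0.0, 0.245]
wrist_force: [0.3, -0.9, -3.3]
width: 0.0339
finger_force: 30.0
```

```bash
python3 - <<'E'
from h import *
im=robot.snapshot("scene"); cv2.imwrite("pics/s2.png",cv2.resize(im[80:280,100:400,::-1],None,fx=2.5,fy=2.5))
s=robot.get_obs(); print(s['tool_pos'],s['ee_rot'],s['time'])
E
```

```text
[ 0.47920776 -0.18101396  0.16149903] [3.14148751e+00 2.68002416e-06 2.45319527e-01] 12.2167
```

View pics/s2.png

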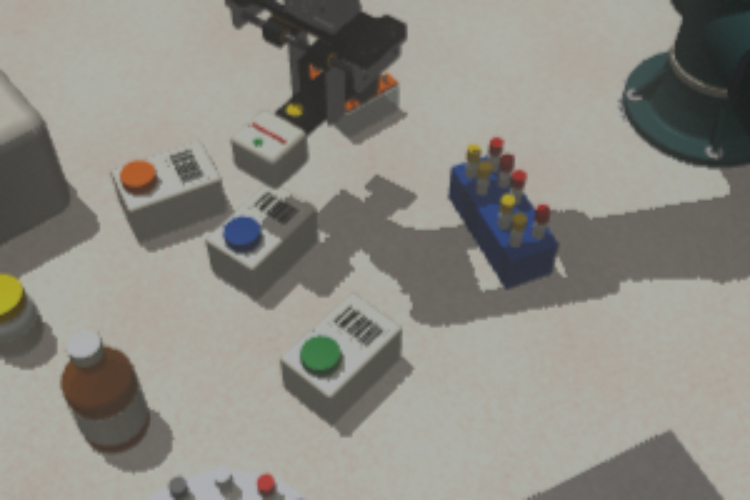

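The scanner head hovers above the blue cartridge, with the stripe at crop (268,132), which is image (207,133), and all cartridges are undisturbed. I check this against the predicted projection while holding a little longer.

Emit:
{"api": "servo_tool", "payload": {"plan": [[0, 0, 0, 0, 0, 0, 20], [0, 0, 0, 0, 0, 0, 20], [0, 0, 0, 0, 0, 0, 20], [0, 0, 0, 0, 0, 0, 20], [0, 0, 0, 0, 0, 0, 20], [0, 0, 0, 0, 0, 0, 20]]}}

```text
time: 12.72
tool_pos: [0.4792, -0.181, 0.1615]
ee_rot: [3.141, -0.0, 0.245]
wrist_force: [0.8, 0.5, -4.3]
width: 0.0344
finger_force: 30.0
```

```bash
python3 - <<'E'
from h import *
for z in(.175,.185): print(proj((.556,-.162,z),"scene"))
s=robot.get_obs(); print(s['tool_pos'],s['time'])
E
```

```text
[207.35070171 133.11153596]
[207.03881777 130.26338388]
[ 0.47923058 -0.18100706  0.16147549] 12.7167
```

The projection matches (207,133), so the aim is confirmed and the scan is done. Now I go back the way I came.

Emit:
{"api": "servo_tool", "payload": {"plan": [[0, 0, -0.2, 0, 0, 0, 20], [0, 0, -0.4, 0, 0, 0, 20], [0, 0, -0.6, 0, 0, 0, 20], [0, 0, -0.78, 0, 0, 0, 20], [0, 0, -0.78, 0, 0, 0, 20]]}}

```text
time: 13.13
tool_pos: [0.481, -0.1819, 0.2442]
ee_rot: [3.136, -0.007, 0.245]
wrist_force: [0.0, 0.1, -1.1]
width: 0.0343
finger_force: 30.0
```

Emit:
{"api": "servo_tool", "payload": {"plan": [[0.04, -0.2, 0, 0, 0, 0.06, 20], [0.08, -0.4, 0, 0, 0, 0.12, 20], [0.12, -0.6, 0, 0, 0, 0.18, 20], [0.18, -0.8, 0, 0, 0, 0.24, 20], [0.234, -0.978, 0, 0, 0, 0.307, 20]]}}

```text
time: 13.55
tool_pos: [0.4776, -0.0792, 0.2381]
ee_rot: [-3.141, 0.002, -0.242]
wrist_force: [-0.0, 1.3, -2.2]
width: 0.0337
finger_force: 30.0
```

Emit:
{"api": "servo_tool", "payload": {"plan": [[-0.04, -0.24, 0, 0, 0, 0, 20], [-0.08, -0.48, 0, 0, 0, 0, 20], [-0.12, -0.72, 0, 0, 0, 0, 20], [-0.16, -0.96, 0, 0, 0, 0, 20]]}}

```text
time: 13.88
tool_pos: [0.4846, 0.0178, 0.2381]
ee_rot: [3.141, 0.002, -0.237]
wrist_force: [1.6, -0.2, -3.2]
width: 0.0335
finger_force: 30.0
```

Emit:
{"api": "servo_tool", "payload": {"plan": [[-0.04, -0.24, 0, 0, 0, 0, 20], [-0.08, -0.48, 0, 0, 0, 0, 20], [-0.12, -0.72, 0, 0, 0, 0, 20], [-0.16, -0.96, 0, 0, 0, 0, 20]]}}

```text
time: 14.22
tool_pos: [0.4916, 0.1149, 0.238]
ee_rot: [3.141, 0.002, -0.237]
wrist_force: [-0.8, 0.1, -1.9]
width: 0.0339
finger_force: 30.0
```

Emit:
{"api": "servo_tool", "payload": {"plan": [[-0.04, -0.24, 0, 0, 0, 0, 20], [-0.08, -0.48, 0, 0, 0, 0, 20], [-0.12, -0.72, 0, 0, 0, 0, 20], [-0.16, -0.96, 0, 0, 0, 0, 20]]}}

```text
time: 14.55
tool_pos: [0.4986, 0.2119, 0.2379]
ee_rot: [3.141, 0.002, -0.237]
wrist_force: [0.1, 0.3, -1.6]
width: 0.0338
finger_force: 30.0
```

Emit:
{"api": "servo_tool", "payload": {"plan": [[-0.04, -0.24, 0, 0, 0, 0, 20], [-0.08, -0.48, 0, 0, 0, 0, 20], [-0.12, -0.72, 0, 0, 0, 0, 20], [-0.16, -0.96, 0, 0, 0, 0, 20], [-0.16, -0.96, 0, 0, 0, 0, 20], [-0.16, -0.96, 0, 0, 0, 0, 20], [-0.16, -0.96, 0, 0, 0, 0, 20], [-0.16, -0.96, 0, 0, 0, 0, 20]]}}

```text
time: 15.22
tool_pos: [0.506, 0.3069, 0.2389]
ee_rot: [3.14, 0.0, -0.238]
wrist_force: [-0.2, -0.2, -2.1]
width: 0.0339
finger_force: 30.0
```

The TCP is back above the dock at (0.506, 0.307). I descend gently.

Emit:
{"api": "servo_tool", "payload": {"plan": [[0, 0, 0.2, 0, 0, 0, 20], [0, 0, 0.4, 0, 0, 0, 20], [0, 0, 0.6, 0, 0, 0, 20], [0, 0, 0.8, 0, 0, 0, 20], [0, 0, 1.0, 0, 0, 0, 20], [0, 0, 1.0, 0, 0, 0, 20]]}}

```text
time: 15.72
tool_pos: [0.5036, 0.3053, 0.1343]
ee_rot: [3.135, 0.007, -0.239]
wrist_force: [-0.5, -0.8, -3.3]
width: 0.034
finger_force: 30.0
```

Emit:
{"api": "servo_tool", "payload": {"plan": [[0, 0, 0.15, 0, 0, 0, 20], [0, 0, 0.3, 0, 0, 0, 20], [0, 0, 0.45, 0, 0, 0, 20], [0, 0, 0.6, 0, 0, 0, 20], [0, 0, 0.72, 0, 0, 0, 20], [0, 0, 0.8, 0, 0, 0, 20], [0, 0, 0.86, 0, 0, 0, 20], [0, 0, 0.91, 0, 0, 0, 20], [0, 0, 0.95, 0, 0, 0, 20], [0, 0, 0.97, 0, 0, 0, 20], [0, 0, 0.97, 0, 0, 0, 20], [0, 0, 0.97, 0, 0, 0, 20]]}}

```text
time: 16.72
tool_pos: [0.5063, 0.308, 0.0429]
ee_rot: [-3.141, -0.001, -0.237]
wrist_force: [1.0, 0.3, -2.5]
width: 0.034
finger_force: 30.0
```

Emit:
{"api": "servo_tool", "payload": {"plan": [[0, 0, 0.01, 0, 0, 0, 20], [0, 0, 0.02, 0, 0, 0, 20], [0, 0, 0.025, 0, 0, 0, 20], [0, 0, 0.03, 0, 0, 0, 20], [0, 0, 0.03, 0, 0, 0, 20], [0, 0, 0.03, 0, 0, 0, 20]]}}

```text
time: 17.22
tool_pos: [0.5061, 0.3078, 0.0395]
ee_rot: [3.142, -0.0, -0.237]
wrist_force: [-0.3, 0.0, -2.3]
width: 0.0337
finger_force: 30.0
```

Emit:
{"api": "servo_tool", "payload": {"plan": [[0, 0, 0.004, 0, 0, 0, 20], [0, 0, 0.006, 0, 0, 0, 20], [0, 0, 0.008, 0, 0, 0, 20], [0, 0, 0.008, 0, 0, 0, 20], [0, 0, 0.008, 0, 0, 0, 20]]}}

```text
time: 17.63
tool_pos: [0.5061, 0.3079, 0.0394]
ee_rot: [-3.141, -0.0, -0.237]
wrist_force: [-3.2, -0.6, 3.7]
width: 0.0338
finger_force: 30.0
```

The force has reversed to +3.7 N at the pick-up height, so the scanner is resting on the dock. I open gradually and then withdraw.

Emit:
{"api": "servo_tool", "payload": {"plan": [[0, 0, 0, 0, 0, 0, 36], [0, 0, 0, 0, 0, 0, 40], [0, 0, 0, 0, 0, 0, 50], [0, 0, 0, 0, 0, 0, 65], [0, 0, 0, 0, 0, 0, 80], [0, 0, 0, 0, 0, 0, 94], [0, 0, 0, 0, 0, 0, 94], [0, 0, 0, 0, 0, 0, 94], [0, 0, 0, 0, 0, 0, 94]]}}

```text
time: 18.38
tool_pos: [0.5061, 0.3078, 0.0386]
ee_rot: [3.141, -0.0, -0.237]
wrist_force: [0.4, -0.1, -0.1]
width: 0.0838
finger_force: 0.0
```

Emit:
{"api": "servo_tool", "payload": {"plan": [[0, 0, -0.1, 0, 0, 0, 94], [0, 0, -0.3, 0, 0, 0, 94], [0, 0, -0.6, 0, 0, 0, 94], [0, 0, -0.9, 0, 0, 0, 94], [0, 0, -1, 0, 0, 0, 94], [0, 0, -1, 0, 0, 0, 94]]}}

```text
time: 18.88
tool_pos: [0.5083, 0.3089, 0.1434]
ee_rot: [-3.136, -0.007, -0.237]
wrist_force: [0.6, 0.1, 0.0]
width: 0.0942
finger_force: 0.0
```

Emit:
{"api": "servo_tool", "payload": {"plan": [[-0.045, 0.07, -0.3, 0, 0, 0, 94], [-0.045, 0.07, -0.6, 0, 0, 0, 94], [-0.045, 0.07, -0.83, 0, 0, 0, 94], [-0.045, 0.07, -0.83, 0, 0, 0, 94], [-0.045, 0.07, -0.83, 0, 0, 0, 94], [-0.045, 0.07, -0.83, 0, 0, 0, 94], [-0.045, 0.07, -0.83, 0, 0, 0, 94]]}}

```text
time: 19.47
tool_pos: [0.4989, 0.3016, 0.2183]
ee_rot: [3.138, 0.004, -0.237]
wrist_force: [-0.8, -0.0, -0.7]
width: 0.0939
finger_force: 0.0
```

```bash
python3 - <<'E'
from h import *
s=robot.get_obs(); print(s['tool_pos'],s['ee_rot'],s['wrist_force'])
im=robot.snapshot("wrist"); cv2.imwrite("pics/w4.png",im[:,:,::-1])
robot.snapshot("top")
for t in("label_blue","label_green","label_orange"): print([d['extent'] for d in robot.find_in(t,"top")])
E
```

```text
[0.49893889 0.30159337 0.21826804] [ 3.13799854  0.00435336 -0.2368655 ] [-0.77576829 -0.0228266  -0.72440977]
[[325.2, 199.8, 38.1, 46.7]]
[[256.3, 178.1, 27.4, 46.3]]
[[377.0, 191.6, 45.2, 51.5]]
```

View pics/w4.png

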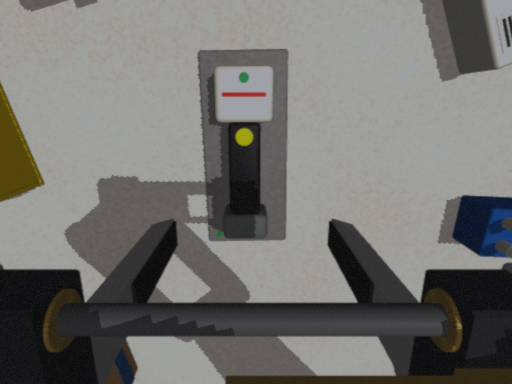

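The scanner lies level on its dock, with the stripe at (244,94) and the same margins as before. The gripper is clear, and the cartridges are within 2 px of where they started.

```bash
python3 -c "
from bench import robot
print(robot.close_job())"
```

```text
the job is handed in; nothing more can be done
None
```

I held the scanner over the blue-capped cartridge's label at about 7 cm for over 2 s, set it back on its dock, let go, and handed the job in at about 19.6 s; no other cartridge was scanned and none moved visibly, but the hand-in returned no verdict.

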